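# Set the bag sealer's time selector and start it

### The job

Set the bag sealer's time selector to its sixth mark, counting clockwise with the ring-shaped off mark as the first: push the side of the black pointer round with a fingertip, click by click, gently and without pinching it. Only when the pointer has clicked in at the sixth mark, press the round start button beside the dial fully down and let it come up again. Nothing is to be picked up, and the stamp, moon cake and brush beside the sealer stay where they are.

Things in the scene. Friction and masses are not known exactly. Their poses are not given: they have to be found in the camera images.
- sealer: Bench bag sealer, fixed: a white box (control deck, 62 mm high, x from -42 to +92 mm) with a closed sealing jaw (aluminium bar, top at 61 mm) along its front; 240 mm along y, x from -89 to +92 mm. Origin: centre of its underside, on the table. x points from the jaw to the back (away from the robot when not turned), y to its left, z up. Turned by up to 0.25 rad either way.
- dial_center (a point): On the selector's turning axis, at the top of the round aluminium dial plate (117 mm diameter), 63.5 mm above the table; axes parallel to the sealer's; 30 mm along x and 45 mm along y from the sealer's origin. Eight black marks round the plate at 52 mm radius, 30 degrees apart: the first (off) a small ring, then seven short bars, each a little thicker than the last.
- off_mark (a point): Centre of the ring-shaped off mark (9 mm across), the first mark, on the dial plate. In the sealer's frame (angle at the dial's centre from the sealer's x axis, counterclockwise from above) the marks lie at 105 (the ring), 75, 45, 15, -15, -45 (the sixth), -75 and -105 degrees.
- selector (a joint): Angle in rad, growing clockwise from above: 0 at the ring mark, 0.5236 per click, 2.618 at the sixth mark; stops at 0 and 3.665 (eighth). Starts at one of the first four marks (drops fully into the nearest in the first moments). Sprung clicks draw it into the nearest mark from up to about 13 degrees away and keep it there; about 2 N on the pointer at 35 mm radius takes it over a click.
- pointer_tip (a point): Outer end of the black pointer, 45 mm from the turning axis, 20 mm above the dial plate; x points outward along the pointer. The pointer is a bar 13 mm wide with upright sides and a rounded end, from 5 to 35 mm above the plate, on a round hub 34 mm across and 35 mm high; a white line on its top points at the mark.
- start (a joint): Travel of the start button in m: 0 up, 0.006 fully down. A spring brings it back up; fully down takes about 5 N.
- start_top (a point): Centre of the top face of the start button: a round grey button of 28 mm diameter in a black collar on the right of the deck, pressed straight down; 25 mm along x and -72 mm along y from the sealer's origin.
- date_stamp: Bystander: black date stamp, 36 x 62 x 97 mm, standing to the right of the sealer; origin at the centre of its underside.
- loose_cake: Bystander: a golden moon cake waiting to be bagged, 75 mm across, 32 mm high, lying on the table to the right of the date stamp; origin at the centre of its underside.
- pastry_brush: Bystander: flat pastry brush with wooden handle, 197 x 40 x 13 mm, lying along the left side of the sealer; origin at the centre of its underside.

How it is judged:
On the way, in this order (a step that is already met when the one before it is completed fails the run):
1. the selector has clicked in at the sixth mark (value of joint selector between 2.49799 and 2.73799 rad), for 0.3 s.
2. the start button is pressed fully down (all of step 1 and value of joint start above 0.0045 m), for 0.05 s.
At the end, for the whole second after the job is handed in: The selector rests at the sixth mark (2.618 rad, within 0.12 rad), the start button has been pressed at least 4.5 mm of its 6 mm and is up again (under 1.5 mm), and the stamp, moon cake and brush are within 20 mm of where they were (all of step 1 and velocity of joint selector between -0.05 and 0.05 rad/s and value of joint start below 0.0015 m and distance of each of date_stamp, loose_cake, pastry_brush from where it was at the start of the episode below 0.02 m); the robot touches nothing.
It fails at once if the start button is pressed (3 mm) while the selector is not at the sixth mark (within 0.12 rad) (value of joint start above 0.003 m and not (value of joint selector between 2.49799 and 2.73799 rad)).
It fails at once if the selector is pinched or forced: the fingers bear on it with more than 18 N (contact force between the fingers and selector above 18 N).
It fails at once if the date stamp is moved or lifted by more than 20 mm (distance of date_stamp from where it was at the start of the episode above 0.02 m).
It fails at once if the moon cake by the sealer is moved or lifted by more than 20 mm (distance of loose_cake from where it was at the start of the episode above 0.02 m).
It fails at once if the pastry brush is moved or lifted by more than 20 mm (distance of pastry_brush from where it was at the start of the episode above 0.02 m).
It also fails if it takes over 58 s, if anything falls off the work surface, if the arm or the gripper's body presses on something with over 40 N, if the wrist force passes 120 N, or if a joint passes its speed limit or range.

### The arm

A 7-joint arm with a two-finger parallel gripper is mounted at the origin on the work surface; the furniture and walls round the work are solid. World frame = base frame: x ahead of the robot, y to its left, z up, the work surface at z = 0. Lengths are in m, angles in rad, forces in N, time in s.
With the tool pointing down it reaches from about 0.4 to 0.85 m from the base axis. Payload 6.9 kg.
Tool frame: the origin (TCP) lies midway between the tips of the shut fingers; the grasp point (between the pads) lies behind it (ctrl.pinch_z is the z of the grasp point in the tool frame, in m); z points along the fingers, y is the direction in which the jaws open and shut (so a half turn about z gives the same grasp; the last joint's range is limited). The gripper opens to 85 mm and grips with 20 to 120 N. Pads are 22 mm wide; open, the fingers measure 114 mm over their backs; the gripper's body (76 mm by 85 mm) begins 54 mm behind the grasp point. The pads swing forward as they close: fully open they stand 13 mm farther back than shut.
Start: joints at [1.218, 0.507, -0.238, 1.5, 0.126, 1.149, -0.155], TCP at [0.277, -0.56, 0.231] pointing down, gripper open.
Joint ranges: [-3.08, 3.08], [-0.24, 2.05], [-1.43, 1.35], [0, 2.5], [-1.52, 4.66], [0.17, 1.96], [-2.89, 2.89]. Speed limits (rad/s): [2.39, 2.39, 3.14, 3.14, 3.14, 3.14, 3.14].

### API

Orientations are given as a unit quaternion [w, x, y, z].
In Python, from station import ctrl, get_state, vision, ticket, models gives the robot as it stands. Calls block until the motion is done:
- ctrl.movep(position, orientation): joint-space move of the TCP to a pose.
- ctrl.movel(position, frame=None, max_speed=0.15): straight line of the TCP; frame=None keeps the orientation; max_speed is the mean speed in m/s.
- ctrl.set_joints(angles): joint-space move.
- ctrl.ungrasp() and ctrl.close_gripper(force=None): open the fingers fully, or close them until they stop; force is the grip in N (None keeps the last).
- ctrl.pause(seconds).
- ctrl.ik(position, orientation): joint angles nearest the present ones, or None.
- get_state(): the state.
- vision.grab_frame(name): name is "side" or "top" or "wrist"; returns (picture, depth): 400x640x3 uint8, blue, green, red; 400x640 float32, m along the optical axis (not along the pixel's ray), 0 where there is no reading.
- vision.camera_info(name): a dict with "mtx" (3x3 intrinsics, pixels), "R" (3x3) and "t" (3): a world point X has camera coordinates R X + t; the wrist camera has in their place "hand_eye" (4x4, takes a point from camera to tool coordinates, whose origin is the TCP and whose axes are the flange's). Camera axes: x right, y down, z forward; pixel columns grow to the right and rows downward; lengths in m; the calibration is good to about 2 mm. A picture is of the moment at which its call begins: read the wrist's pose just before it. camera_info takes no time and is no camera call.
A pose or a line that the arm cannot do raises ctrl.Unreachable and nothing moves.
- ticket.close_job(): hands the job in, once; it reports no verdict.
Trained networks look in the newest picture that a camera, given by its name, has taken for a name from the list of things; names that differ only in an ending like _2 or _b are one class to them, and where a whole thing is asked for, a point or a joint stands for the part that bears it (a point fixed in the world has none). Each returns a list of dicts, best first, with "p" (0 to 1); they miss things now and then, are a little off and sometimes report something else, mostly with a low value. They report only what shows in the picture. A call takes as long as a camera call.
- models.recognise(camera, target): "point" ([column, row] in pixels, amid what is visible of it).
- models.masks_of(camera, target): "mask" (400x640 bool, what is visible of it) and "point" ([column, row] in pixels, amid what is visible of it).
The state is a dict: "time": time; "qpos": joint angles; "qd": joint speeds; "tau": joint torques, N m; "tcp_pos": TCP position; "eef_rot": TCP orientation; "contact_force": force on the tool from outside, world axes, zero at the start; "wrist_torque": the same for the moment, N m; "width": finger opening in m.
Only numpy, scipy, OpenCV 4.12 (cv2) and the standard library are available. Lean on these libraries where they do the work, as an engineer would, in place of code of your own. Each camera call takes 0.05 s, during which the arm holds its last target.

## Working session

There is one attempt and no reset: what is moved stays moved. The work goes in short steps, each a Python script; the robot and the scene stay as the last script left them, time stands still between calls to the robot, and variables do not carry over. Pictures are saved under pics/ and viewed, and the job is handed in when it is done.

```bash
ls; mkdir -p pics; python3 - <<'E'
from station import ctrl, get_state, vision, ticket, models
import cv2,numpy as np
s=get_state();print(s['time'],s['tcp_pos'],s['eef_rot'],s['width'],s['contact_force'],ctrl.pinch_z)
for n in ['top','side']:
    im,d=vision.grab_frame(n);cv2.imwrite(f'pics/{n}0.png',im);np.save(f'pics/{n}0d.npy',d)
    i=vision.camera_info(n);print(n,i)
    for t in ['dial_center','off_mark','pointer_tip','start_top','selector','sealer','start']:
        r=models.recognise(n,t);print(t,[(x['point'],round(x['p'],2)) for x in r[:2]])
print(get_state()['time'])
E
```

```text
pics
0.0 [ 0.27649574 -0.55996898  0.23042338] [-8.56269985e-04  9.73796778e-01  2.27418227e-01 -2.30355050e-04] 0.08574831010089634 [-0.04079355 -0.05978943  0.39621788] -0.0187
top {'mtx': array([[502.83605274,   0.        , 324.41339743],
       [  0.        , 502.83605274, 203.69826993],
       [  0.        ,   0.        ,   1.        ]]), 'R': array([[-0.02027957, -0.99977615, -0.00603183],
       [-0.98156787,  0.02105624, -0.18995039],
       [ 0.19003488,  0.00206854, -0.98177516]]), 't': array([-0.03834558,  0.47678256,  1.1769394 ])}
dial_center [([289.8, 209.0], 0.73)]
off_mark [([280.8, 208.3], 0.69)]
pointer_tip [([257.8, 199.1], 0.64)]
start_top [([307.8, 189.6], 0.4)]
selector [([257.5, 200.6], 0.73)]
sealer [([285.0, 213.0], 0.83)]
start [([311.7, 191.5], 0.46), ([257.7, 201.1], 0.41)]
side {'mtx': array([[453.79393712,   0.        , 319.0308878 ],
       [  0.        , 453.79393712, 200.37732543],
       [  0.        ,   0.        ,   1.        ]]), 'R': array([[-0.8820688 , -0.47099369,  0.01093519],
       [-0.31462826,  0.57163661, -0.75778667],
       [ 0.35066179, -0.6718605 , -0.65241075]]), 't': array([0.40569985, 0.24229652, 0.95187864])}
dial_center [([307.2, 248.3], 0.76)]
off_mark [([305.5, 247.3], 0.93), ([290.5, 242.1], 0.59)]
pointer_tip [([287.3, 244.2], 0.59)]
start_top []
selector [([289.5, 244.4], 0.53)]
sealer [([305.6, 251.5], 0.62)]
start []
0.8
```

```bash
python3 - <<'E'
import cv2
a=cv2.imread('pics/top0.png')[130:290,190:390];cv2.imwrite('pics/top0z.png',cv2.resize(a,None,fx=3.7,fy=3.7,interpolation=cv2.INTER_CUBIC))
a=cv2.imread('pics/side0.png');cv2.imwrite('pics/side0c.png',a)
E
```

```text
(no output)
```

View pics/top0z.png

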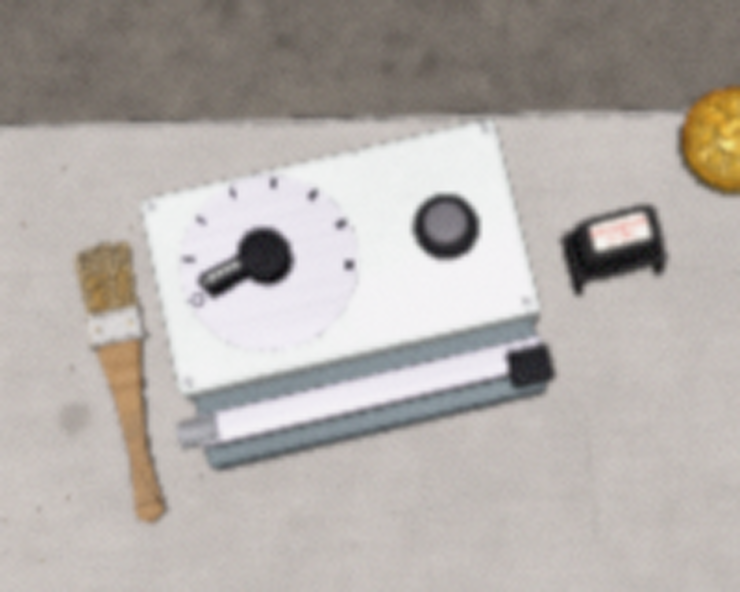

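View pics/side0.png

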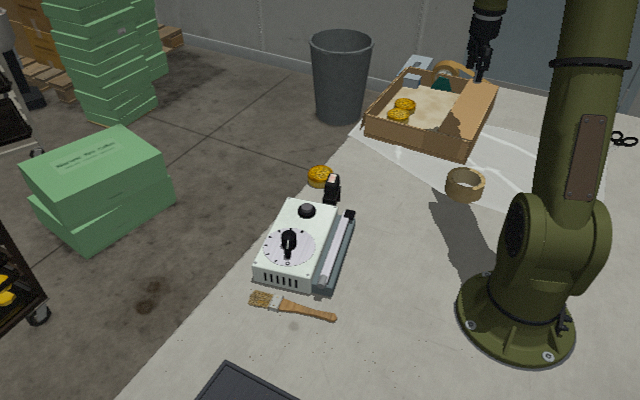

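View pics/top0.png

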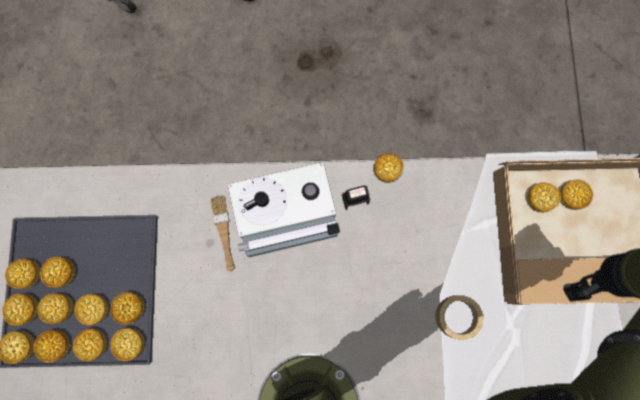

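The pictures show the pointer on the ring (zoom ~(205,285), ring at (197,299)), so it starts at mark 1 and needs five clicks. Next I fit the sealer pose from the marks and deck corners.

```bash
cat > h.py <<'E'
import numpy as np, cv2
from scipy.optimize import least_squares
from scipy.spatial.transform import Rotation as Rn
ANG=np.radians([105,75,45,15,-15,-45,-75,-105])
MARKS=np.c_[0.030+.052*np.cos(ANG),.045+.052*np.sin(ANG),np.full(8,.0635)]
def world(p,P):
    x,y,a=p;c,s=np.cos(a),np.sin(a);P=np.atleast_2d(P)
    return np.c_[x+c*P[:,0]-s*P[:,1],y+s*P[:,0]+c*P[:,1],P[:,2]]
def proj(K,R,t,X):
    C=X@R.T+t;return np.c_[K[0,0]*C[:,0]/C[:,2]+K[0,2],K[1,1]*C[:,1]/C[:,2]+K[1,2]]
def fit(K,R,t,P,uv,x0):
    f=lambda p:(proj(K,R,t,world(p,P))-uv).ravel()
    r=least_squares(f,x0,loss='soft_l1');return r.x,f(r.x).reshape(-1,2)
E
python3 - <<'E'
from h import *
from station import ctrl,get_state,vision
i=vision.camera_info('top')
z=np.array([(197,299),(189,259),(201,220),(233,193),(273,183),(313,194),(341,224),(348,265),(143,203),(492,122),(185,393),(538,313)],float)
uv=(z+.5)/3.7-.5+[190,130]
P=np.r_[MARKS,[[.092,.12,.062],[.092,-.12,.062],[-.042,.12,.062],[-.042,-.12,.062]]]
p,r=fit(i['mtx'],i['R'],i['t'],P,uv,[.6,.1,0]);print(p,r.round(1).tolist())
p,r=fit(i['mtx'],i['R'],i['t'],MARKS,uv[:8],[.6,.1,0]);print(p)
D=world(p,[[.03,.045,.0635],[.025,-.072,.07]]);print(D)
for yaw in np.arange(-180,180,20):
    q=Rn.from_euler('z',yaw,degrees=True)*Rn.from_quat([1,0,0,0])
    x=q.as_quat();j=ctrl.ik(D[0]+[0,0,.2],[x[3],*x[:3]]);print(yaw,None if j is None else np.round(j,2))
E
```

```text
[0.46342638 0.05039213 0.20594454] [[-0.0, 0.0], [-0.0, 0.1], [0.3, 0.1], [0.0, 0.0], [0.1, 0.3], [-0.1, 0.5], [-0.2, 0.3], [0.2, -0.1], [-1.4, -1.6], [0.9, -1.3], [-2.1, 0.7], [1.0, -0.1]]
[0.4639343  0.05039118 0.20857516]
[[ 0.48396613  0.10062788  0.0635    ]
 [ 0.50330123 -0.0148717   0.07      ]]
-180 [ 0.59  0.53 -1.34  1.77  0.54  1.28  0.69]
-160 [ 0.55  0.48 -1.22  1.77  0.48  1.23  1.12]
-140 [ 0.55  0.48 -1.22  1.77  0.48  1.23  1.47]
-120 [ 0.55  0.48 -1.22  1.77  0.48  1.23  1.82]
-100 [ 0.55  0.48 -1.22  1.77  0.48  1.23  2.17]
-80 [-1.    0.47  1.15  1.79 -0.47  1.19 -2.68]
-60 [-1.    0.47  1.15  1.79 -0.47  1.19 -2.33]
-40 [ 0.13  0.3  -0.51  1.78  0.16  1.11 -2.71]
-20 [ 0.23  0.32 -0.66  1.78  0.22  1.12 -2.42]
0 [ 0.29  0.33 -0.75  1.78  0.25  1.13 -2.11]
20 [ 0.32  0.34 -0.79  1.78  0.27  1.13 -1.78]
40 [ 0.35  0.35 -0.83  1.78  0.28  1.14 -1.45]
60 [ 0.36  0.36 -0.86  1.78  0.29  1.14 -1.11]
80 [ 0.39  0.37 -0.9   1.78  0.31  1.15 -0.78]
100 [ 0.42  0.38 -0.96  1.77  0.34  1.16 -0.47]
120 [ 0.46  0.4  -1.03  1.77  0.37  1.18 -0.15]
140 [ 0.5   0.43 -1.1   1.77  0.41  1.19  0.15]
160 [ 0.54  0.46 -1.18  1.77  0.45  1.22  0.45]
```

Marks fit to 0.3 px: dial centre (0.484, 0.101), sealer turned 0.209 rad. Now I close the fingers, move above, and refine with the wrist camera.

```bash
cat >> h.py <<'E'
def quat(yaw):
    x=(Rn.from_euler('z',yaw)*Rn.from_quat([1,0,0,0])).as_quat();return [x[3],*x[:3]]
E
python3 - <<'E'
from h import *
from station import ctrl,get_state,vision
ctrl.close_gripper()
s=get_state();print(s['time'],s['width'])
ctrl.set_joints([-.08,.25,-.2,1.78,.06,1.11,1.0])
s=get_state();print(s['time'],s['tcp_pos'],s['eef_rot'],s['contact_force'])
w,x,y,z=s['eef_rot'];T=np.eye(4);T[:3,:3]=Rn.from_quat([x,y,z,w]).as_matrix();T[:3,3]=s['tcp_pos']
im,d=vision.grab_frame('wrist');cv2.imwrite('pics/w1.png',im);np.savez('pics/w1.npz',T=T,d=d)
print(T.round(3),vision.camera_info('wrist'))
th=np.radians(105)+.2086
for k in range(0,151,15):
    t=th-np.radians(k)
    j=ctrl.ik(np.array([.484,.101,.2])+[.037*np.cos(t),.037*np.sin(t),0],quat(t+np.pi/2));print(k,None if j is None else np.round(j,2))
E
```

```text
1.5667 0.0002536048549507688
3.9833 [0.47949946 0.08666815 0.2762128 ] [ 4.13493327e-03  1.35885894e-01  9.90715490e-01 -8.62826081e-04] [-0.0177009   0.65899507  0.34155622]
[[-0.963  0.269  0.008  0.479]
 [ 0.269  0.963 -0.003  0.087]
 [-0.008 -0.001 -1.     0.276]
 [ 0.     0.     0.     1.   ]] {'mtx': array([[318.05276685,   0.        , 316.49867595],
       [  0.        , 318.05276685, 197.97178559],
       [  0.        ,   0.        ,   1.        ]]), 'hand_eye': array([[-1.07377028e-03, -9.52607866e-01, -3.04199113e-01,
         7.68293216e-02],
       [ 9.99999292e-01, -1.17905922e-03,  1.62431669e-04,
         5.69242965e-04],
       [-5.13402455e-04, -3.04198723e-01,  9.52608457e-01,
        -1.42068316e-01],
       [ 0.00000000e+00,  0.00000000e+00,  0.00000000e+00,
         1.00000000e+00]])}
0 [-0.07  0.33 -0.35  1.9   0.14  0.93  1.55]
15 [-0.11  0.34 -0.3   1.88  0.13  0.94  1.31]
30 [-0.14  0.36 -0.26  1.86  0.11  0.94  1.07]
45 [-0.17  0.37 -0.21  1.84  0.09  0.95  0.84]
60 [-0.19  0.37 -0.16  1.82  0.07  0.95  0.61]
75 [-0.21  0.38 -0.11  1.81  0.05  0.96  0.39]
90 [-0.23  0.39 -0.06  1.8   0.03  0.96  0.17]
105 [-0.26  0.39  0.01  1.8  -0.    0.96 -0.04]
120 [-0.28  0.39  0.06  1.8  -0.03  0.96 -0.26]
135 [-0.3   0.38  0.12  1.81 -0.05  0.95 -0.47]
150 [-0.33  0.38  0.17  1.82 -0.08  0.95 -0.69]
```

View pics/w1.png

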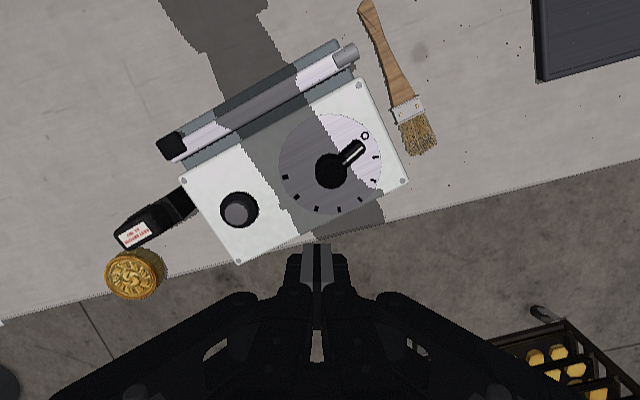

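The wrist view shows the pointer aimed at the ring (365,135), and bar marks running round to (285,177). I'll refine the mark positions on an enlargement and overlay the predicted marks.

```bash
python3 - <<'E'
from h import *
from station import vision
i=vision.camera_info('wrist');T=np.load('pics/w1.npz')['T']
W=np.linalg.inv(T@i['hand_eye']);R,t=W[:3,:3],W[:3,3]
p=[.46393,.05039,.20858]
uv=proj(i['mtx'],R,t,world(p,MARKS));print(uv.round(1).tolist())
z=np.array([(365,135),(376,156),(374,181),(361,199),(340,209),(316,208),(297,197),(285,177)],float)
q,r=fit(i['mtx'],R,t,MARKS,z,p);print(q,r.round(1).tolist())
im=cv2.imread('pics/w1.png')[90:240,200:400]
b=cv2.resize(im,None,fx=4,fy=4,interpolation=cv2.INTER_CUBIC)
u2=proj(i['mtx'],R,t,world(q,MARKS))
for u in u2: cv2.circle(b,tuple(int(v) for v in (u-[200,90]+.5)*4),2,(0,0,255),-1)
cv2.imwrite('pics/w1z.png',b)
print(world(p,[[.03,.045,0]]),world(q,[[.03,.045,0]]))
E
```

```text
[[364.1, 134.9], [374.2, 156.4], [371.9, 179.5], [358.6, 198.3], [338.0, 208.3], [315.3, 207.4], [295.8, 195.8], [284.5, 176.0]]
[0.46553023 0.05151119 0.21658081] [[0.2, 0.4], [-0.5, 0.7], [-0.7, -1.1], [-0.9, -0.3], [-0.4, -0.1], [0.9, 0.2], [0.4, -0.2], [1.0, 0.1]]
[[0.48396159 0.10062679 0.        ]] [[0.48515925 0.10190664 0.        ]]
```

View pics/w1z.png

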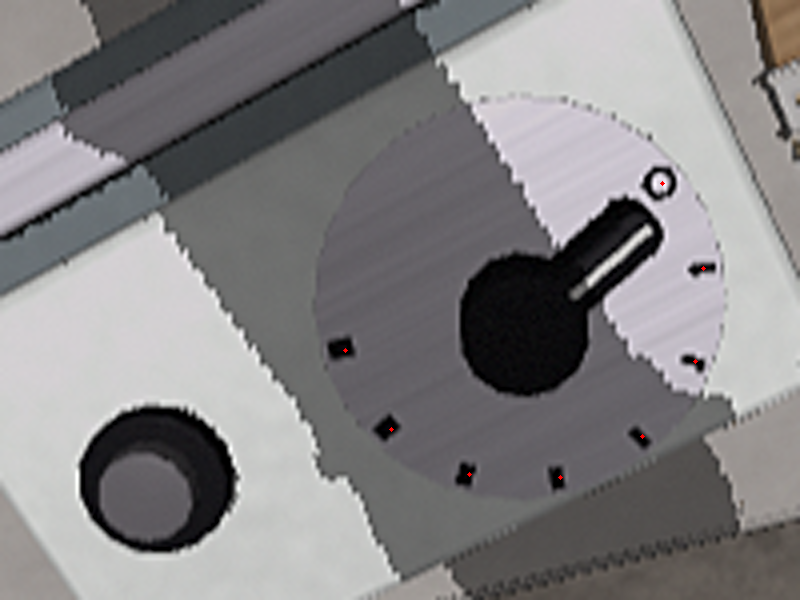

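The pointer is clearly at the ring. I'll descend on its counterclockwise side and push the first click, logging the forces.

```bash
cat >> h.py <<'E'
C=np.array([.4845,.1012]);ROT=.211
def pose(k,z=.078,r=.038,off=.0175):
    t=np.radians(105-k)+ROT
    e=np.array([np.cos(t),np.sin(t)]);n=np.array([-np.sin(t),np.cos(t)])
    return [*(C+r*e+off*n),z],quat(t+np.pi/2)
E
python3 - <<'E'
from h import *
from station import ctrl,get_state,vision
def show(k):
    s=get_state();f=s['contact_force'];t=np.radians(105-k)+ROT
    print(k,round(s['time'],2),'F',f.round(2),'tang',round(f@[-np.sin(t),np.cos(t),0],2),np.round(s['tcp_pos']-pose(k)[0],4))
ctrl.movep(*pose(-17,z=.16));show(-17)
P,q=pose(-17);ctrl.movel(P,q,max_speed=.08);show(-17)
for k in (-12,-8,-4,0,4,8,12):
    P,q=pose(k);ctrl.movel(P,q,max_speed=.03);show(k)
    if np.linalg.norm(get_state()['contact_force'])>10: break
im,d=vision.grab_frame('wrist');cv2.imwrite('pics/w2.png',im)
im,d=vision.grab_frame('top');cv2.imwrite('pics/t2.png',cv2.resize(im[130:290,190:390],None,fx=3.7,fy=3.7,interpolation=cv2.INTER_CUBIC))
E
```

```text
-17 4.84 F [-0.2   0.13  0.95] tang 0.05 [ 0.0007 -0.0004  0.0824]
-17 6.02 F [0.4  0.04 0.15] tang -0.31 [0.0003 0.0001 0.0004]
-12 6.29 F [ 0.07 -0.4   0.46] tang 0.2 [0.0003 0.0001 0.0004]
-8 6.54 F [-0.5  -0.21 -0.09] tang 0.53 [0.     0.     0.0002]
-4 6.79 F [-0.21 -0.09  0.03] tang 0.22 [-0.     -0.0001  0.    ]
0 7.04 F [-0.1  -1.    0.44] tang 0.55 [-0.0003 -0.0003 -0.0001]
4 7.29 F [-1.83 -0.94 -0.25] tang 2.05 [-0.0004 -0.0002 -0.0001]
8 7.54 F [-1.41 -0.71 -0.63] tang 1.57 [-0.0001  0.0001 -0.0001]
12 7.79 F [-0.41  0.07 -0.28] tang 0.38 [0.0003 0.0002 0.0001]
```

View pics/w2.png

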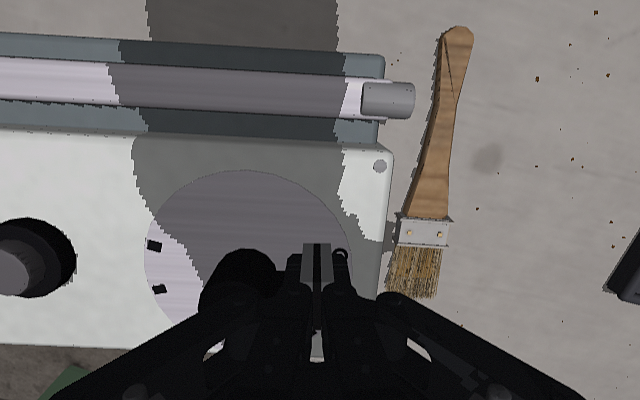

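Contact at about k=0 with 2 N, as expected. The wrist view shows the fingertip beside the pointer with the ring visible at (340,253) and nothing else touched. I carry on round to just short of the last click.

```bash
python3 - <<'E'
from h import *
from station import ctrl,get_state,vision
for k in list(range(16,141,4)):
    P,q=pose(k);ctrl.movel(P,q,max_speed=.03)
    s=get_state();f=s['contact_force'];t=np.radians(105-k)+ROT
    print(k,round(s['time'],2),'tang',round(f@[-np.sin(t),np.cos(t),0],2),'|F|',round(np.linalg.norm(f),2))
    if np.linalg.norm(f)>9: break
    if k==128:im,d=vision.grab_frame('side');cv2.imwrite('pics/s3.png',im)
im,d=vision.grab_frame('side');cv2.imwrite('pics/s4.png',im)
im,d=vision.grab_frame('wrist');cv2.imwrite('pics/w4.png',im)
im,d=vision.grab_frame('top');cv2.imwrite('pics/t4.png',cv2.resize(im[130:290,190:390],None,fx=3.7,fy=3.7,interpolation=cv2.INTER_CUBIC))
E
```

```text
16 8.14 tang -0.5 |F| 1.06
20 8.39 tang 0.35 |F| 0.46
24 8.64 tang 0.45 |F| 0.81
28 8.89 tang -0.0 |F| 0.53
32 9.14 tang 1.25 |F| 1.33
36 9.39 tang 0.81 |F| 0.89
40 9.64 tang 0.65 |F| 0.76
44 9.89 tang 0.32 |F| 0.64
48 10.14 tang 1.02 |F| 1.16
52 10.39 tang 0.34 |F| 1.36
56 10.64 tang 0.52 |F| 0.78
60 10.89 tang -0.18 |F| 0.95
64 11.14 tang 1.73 |F| 1.78
68 11.39 tang 0.62 |F| 1.08
72 11.64 tang 0.27 |F| 0.32
76 11.89 tang -0.11 |F| 1.0
80 12.14 tang -0.31 |F| 0.71
84 12.39 tang 0.18 |F| 0.79
88 12.64 tang -0.68 |F| 0.78
92 12.89 tang 0.55 |F| 0.58
96 13.14 tang 1.42 |F| 1.6
100 13.39 tang 0.21 |F| 0.44
104 13.64 tang 0.11 |F| 1.32
108 13.89 tang -0.62 |F| 0.64
112 14.14 tang -0.34 |F| 0.66
116 14.39 tang -0.68 |F| 0.85
120 14.64 tang -0.54 |F| 0.98
124 14.89 tang 0.92 |F| 0.95
128 15.14 tang 1.64 |F| 1.67
132 15.44 tang 0.48 |F| 0.78
136 15.69 tang 0.08 |F| 0.61
140 15.94 tang 0.28 |F| 0.6
```

View pics/w4.png

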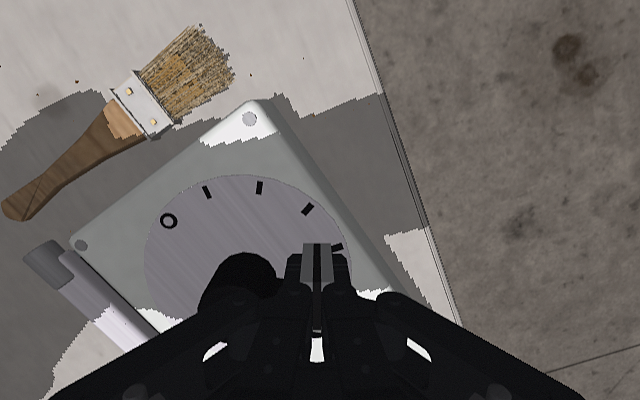

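View pics/t4.png

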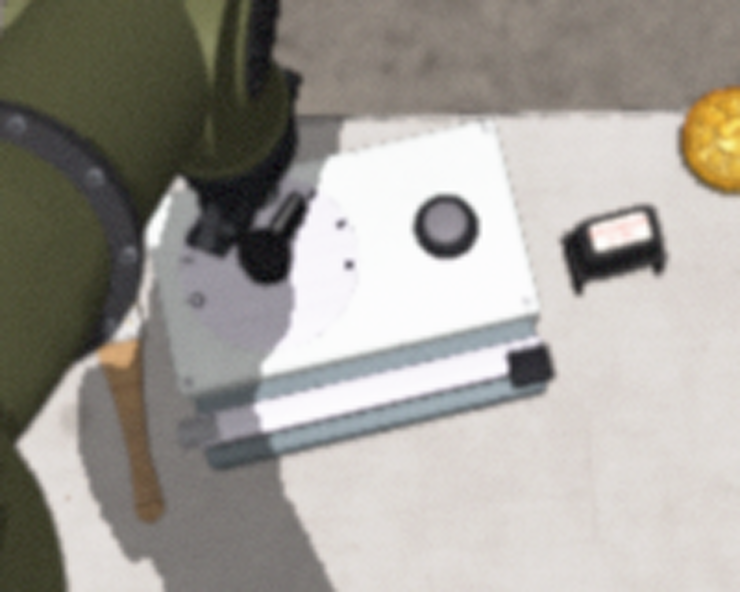

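The top view shows the pointer at zoom (300,200), aimed at the sixth mark (313,194), with the seventh and eighth free at (341,224) and (348,265). I back off, lift, and look again from the wrist.

```bash
python3 - <<'E'
from h import *
from station import ctrl,get_state,vision
P,q=pose(130);ctrl.movel(P,q,max_speed=.04)
P,q=pose(130,z=.16);ctrl.movel(P,q,max_speed=.1)
# above the button, turned as in the first wrist view
b=world([C[0]-(.03*np.cos(ROT)-.045*np.sin(ROT)),C[1]-(.03*np.sin(ROT)+.045*np.cos(ROT)),ROT],[[.025,-.072,0]])[0];print('button',b)
ctrl.movep([b[0]-.0,b[1]+.02,.26],quat(2.87))
ctrl.pause(.2)
s=get_state();print(s['time'],s['contact_force'])
w,x,y,z=s['eef_rot'];T=np.eye(4);T[:3,:3]=Rn.from_quat([x,y,z,w]).as_matrix();T[:3,3]=s['tcp_pos']
im,d=vision.grab_frame('wrist');cv2.imwrite('pics/w5.png',im);np.savez('pics/w5.npz',T=T,d=d)
r=models=None
from station import models
r=models.masks_of('wrist','start_top');print([(x['p'],x['point']) for x in r])
i=vision.camera_info('wrist');M=T@i['hand_eye']
if r:
    m=r[0]['mask']&(d>0);v,u=np.nonzero(m);Z=d[m]
    X=np.c_[(u-i['mtx'][0,2])*Z/i['mtx'][0,0],(v-i['mtx'][1,2])*Z/i['mtx'][1,1],Z]@M[:3,:3].T+M[:3,3]
    print(len(X),np.median(X,0),X.min(0),X.max(0))
W=np.linalg.inv(M)
for k in range(8):
    print(k+1,proj(i['mtx'],W[:3,:3],W[:3,3],np.array([[C[0]+.04*np.cos(ANG[k]+ROT),C[1]+.04*np.sin(ANG[k]+ROT),.0985]])).round(0),end=' ')
im,d=vision.grab_frame('top');cv2.imwrite('pics/t5.png',cv2.resize(im[130:290,190:390],None,fx=3.7,fy=3.7,interpolation=cv2.INTER_CUBIC))
E
```

```text
button [ 0.50411512 -0.01425236  0.        ]
18.9083 [-0.60985276  0.24224394  0.7203364 ]
[(0.67, [295.6, 177.4]), (0.36, [201.5, 190.9])]
553 [ 0.5024219  -0.01346265  0.08304674] [ 0.48999449 -0.02806358  0.07217512] [ 5.17789481e-01 -5.15113961e-04  8.56075549e-02]
1 [[442. 103.]] 2 [[450. 123.]] 3 [[447. 145.]] 4 [[433. 164.]] 5 [[413. 173.]] 6 [[392. 172.]] 7 [[375. 161.]] 8 [[366. 142.]]
```

View pics/w5.png

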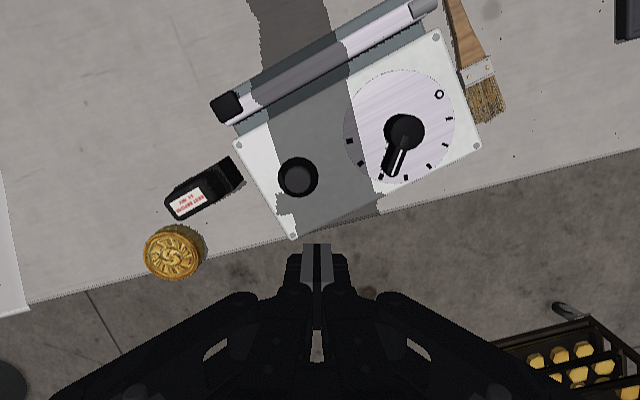

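The wrist view shows the pointer end at (392,170), exactly the prediction for mark six (392,172). Button top: (0.5035, -0.014), z ≈ 0.084. Pressing in small steps with the force watched.

```bash
python3 - <<'E'
from h import *
from station import ctrl,get_state,vision
B=[.5033,-.0140];q=quat(2.87)
ctrl.movel([*B,.12],q,max_speed=.1)
ctrl.movel([*B,.092],q,max_speed=.05)
f0=get_state()['contact_force'][2];z=.090
while z>.072:
    ctrl.movel([*B,z],q,max_speed=.03)
    s=get_state();f=s['contact_force'][2]-f0
    print(round(z,4),round(s['tcp_pos'][2],4),round(s['time'],2),round(f,2))
    if f>12: break
    z-=.001
ctrl.pause(.2);print(get_state()['contact_force'],get_state()['tcp_pos'])
E
```

```text
0.09 0.0901 21.58 -0.72
0.089 0.089 21.83 -0.33
0.088 0.0879 22.08 -0.29
0.087 0.0869 22.33 -0.27
0.086 0.0859 22.58 -1.14
0.085 0.0849 22.83 -1.05
0.084 0.0841 23.08 0.59
0.083 0.083 23.33 1.09
0.082 0.082 23.58 2.52
0.081 0.081 23.83 2.24
0.08 0.08 24.08 2.25
0.079 0.079 24.33 3.83
0.078 0.0781 24.58 5.0
0.077 0.0779 24.83 14.66
[-1.87397585  0.02464914 15.12482749] [ 0.50347915 -0.01401223  0.07792656]
```

It bottomed after 6 mm of travel (0.084 to 0.078) with force rising from 5 N to 15 N. Releasing and checking.

```bash
python3 - <<'E'
from h import *
from station import ctrl,get_state,vision
q=quat(2.87)
ctrl.movel([.5033,-.014,.095],q,max_speed=.05)
ctrl.movel([.5033,.006,.26],q,max_speed=.12)
ctrl.pause(.3)
s=get_state();print(s['time'],s['contact_force'])
w,x,y,z=s['eef_rot'];T=np.eye(4);T[:3,:3]=Rn.from_quat([x,y,z,w]).as_matrix();T[:3,3]=s['tcp_pos']
im,d=vision.grab_frame('wrist');cv2.imwrite('pics/w6.png',im)
i=vision.camera_info('wrist');M=T@i['hand_eye'];W=np.linalg.inv(M)
print('mark6',proj(i['mtx'],W[:3,:3],W[:3,3],np.array([[C[0]+.04*np.cos(ANG[5]+ROT),C[1]+.04*np.sin(ANG[5]+ROT),.0985]])))
u,v=proj(i['mtx'],W[:3,:3],W[:3,3],np.array([[.5033,-.014,.084]]))[0];u,v=int(u),int(v)
Z=np.median(d[v-3:v+4,u-3:u+4]);X=M@[(u-i['mtx'][0,2])*Z/i['mtx'][0,0],(v-i['mtx'][1,2])*Z/i['mtx'][1,1],Z,1];print('button top',X,u,v)
d0=np.load('pics/w5.npz');dd=d0['d'];M5=d0['T']@i['hand_eye'];W5=np.linalg.inv(M5)
u,v=proj(i['mtx'],W5[:3,:3],W5[:3,3],np.array([[.5033,-.014,.084]]))[0];u,v=int(u),int(v);Z=np.median(dd[v-3:v+4,u-3:u+4]);X=M5@[(u-i['mtx'][0,2])*Z/i['mtx'][0,0],(v-i['mtx'][1,2])*Z/i['mtx'][1,1],Z,1];print('before',X)
E
```

```text
27.375 [ 0.96203892  0.18000881 -0.27749989]
mark6 [[392.43579161 173.10983198]]
button top [ 0.50309487 -0.01426953  0.08339969  1.        ] 297 180
before [ 0.50253884 -0.01476967  0.08327234  1.        ]
```

View pics/w6.png

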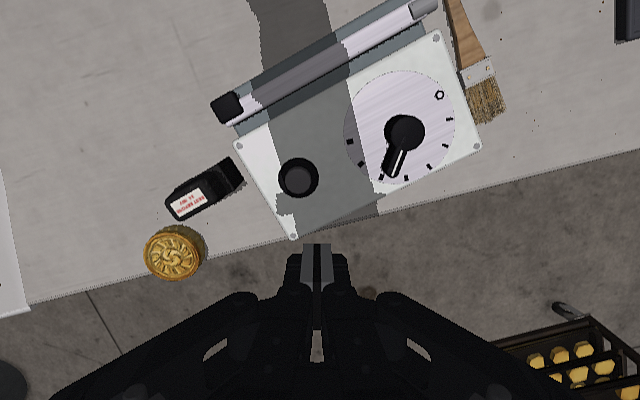

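The pointer end is still at (392,171) on mark six, the button at (297,178) is back up (83.4 mm, against 83.3 mm before), and the stamp, cake and brush have not moved.

```bash
python3 -c "
from station import ticket;print(ticket.close_job())"
```

```text
the job is handed in; nothing more can be done
None
```

The selector is at its sixth mark and the start button was pressed fully down and released. The job is handed in; it gave no verdict.

- **Selector:** The pointer started at the ring mark. I pushed its side round through five clicks with the shut fingertips, at about 2 N between moves. In the last wrist picture the pointer end is at about (392,171), and mark six was predicted at (392,173).
- **Start button:** I pressed it only after seeing the pointer at mark six. It travelled about 6 mm until it bottomed, with force rising to about 15 N. It came back up to 83.4 mm, against 83.3 mm before the press.
- **Bystanders:** By eye, the stamp, moon cake and brush look the same in the wrist pictures before and after the press. I did not measure their positions. The arm ended about 0.18 m above the button, touching nothing, at about 27.5 s.

One early disagreement: in the first top picture, the deck corners fitted 1–2 px off while the dial marks fitted to 0.5 px or better, so I used the marks. The wrist camera's fit differed by about 2 mm and 0.008 rad, so I pushed from a value between the two. No check failed.

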